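# Load a chamber slide and latch the reader tray

## Task

Pick up the eight-well chamber slide, keep it level and set it gently flat into the pocket of the reader's open tray. Then push the tray in by its front plate, firmly but without forcing it against its stop, until the push-push latch takes it, let go, and make sure that the tray has stayed in. Leave everything else on the bench where it is.

Things in the scene. Friction and masses are not known exactly. Their poses are not given: they have to be found in the camera images.
- slide8: Slide to load: glass base 76 x 26 x 2.5 mm with a white chamber block 64 x 26 mm of EIGHT small open wells (4 by 2); 14 mm high, 45 g, flat on the bench. Origin: centre of underside; x along the length, y across the width (grip across it, at mid-length), z up. Fits either way round. Fragile: never tip it past 20 degrees, drop it, or press it into the tray with over 20 N.
- tray_pocket (a point): Centre of the tray's pocket floor, 24 mm above the bench; moves with the tray. x: level, into the reader, the way the tray is pushed; y left; z up. Pocket 78 x 28 mm (long side along x), rails 3 mm high plus a 45 degree lead-in (tops 6 mm above the floor, mouth 84 x 34 mm). No rail on the middle 40 mm of the long sides: room for fingers. With the tray out it is 47 mm before the reader's panel.
- tray_front (a point): Centre of the front plate's outer face, the surface to press, marked by a small grey patch; 38 mm above the bench, 55 mm in front of the pocket centre; moves with the tray, axes as tray_pocket (the face looks along -x). Plate 140 wide, 10 thick, from 8 to 68 mm above the bench. Pressing 11 to 18 N here surely takes the tray to its stop; over 25 N damages it.
- tray (a joint): Distance pushed in, m; 0 = fully out (start). A spring pushes out, 3 N at first, 7 N near the end (+10 N per m/s). Push-push latch: push about 4 mm past the latched rest (9 N there) to a stiff stop, then let go: it backs 4 to 5 mm and stays. Let go too soon, or pressed once more, it springs right out. Latched rest is 0.075 to 0.085, stop 0.079 to 0.090: set by hand, differs each time, felt.
- reader: Imaging reader, a fixed white bench machine 210 wide, 240 deep, 155 mm high. Origin: foot of the middle of its front panel; x into the machine (same direction as the tray's x), y left, z up. Panel and the level deck over the tray are 74 mm high; the sloping screen housing stands on the deck from about 75 mm behind the panel. When latched, the tray's front face is 17 to 27 mm proud of the panel.
- slide2: Bystander: a chamber slide of the same outer size, but with TWO large wells. Origin: centre of its underside, x along its length.
- tip_box: Bystander: closed pipette tip box 85 x 122 x 54 mm. Origin: centre of its underside.
- vial_rack: Bystander: white rack 70 x 190 x 75 mm with capped vials. Origin: centre of its underside.
- petri_dish: Bystander: flat round dish, 93 mm across, 15 mm high. Origin: centre of its underside.
- beaker: Bystander: glass beaker 70 mm across, 90 mm high. Origin: centre of its underside.
- reagent_bottle: Bystander: brown bottle 56 mm across, 110 mm high. Origin: centre of its underside.
- wash_bottle: Bystander: white wash bottle 72 mm across, 195 mm high with its spout. Origin: centre of its underside.
- pipette: Bystander: pipette lying on the bench, 260 mm long, 32 mm high. Origin: under its handle.
There are look-alikes about, which are no part of the job. Leave any blue or green look-alike of the slide8 alone.

How it is judged:
On the way, in this order (a step that is already met when the one before it is completed fails the run):
1. the eight-well slide lies flat in the pocket of the open tray, let go (x of slide8 in the frame of tray_pocket between -0.0035 and 0.0035 m and y of slide8 in the frame of tray_pocket between -0.0035 and 0.0035 m and z of slide8 in the frame of tray_pocket between -0.002 and 0.002 m and angle between slide8's own z axis and vertical below 0.05 rad and angle between the x axis of slide8 and the x axis of tray_pocket, either way round below 0.12 rad and value of joint tray below 0.01 m and contact force between the fingers and slide8 below 0.1 N), for 0.2 s.
2. the tray is pushed in and, let go, stays in (x of slide8 in the frame of tray_pocket between -0.0035 and 0.0035 m and y of slide8 in the frame of tray_pocket between -0.0035 and 0.0035 m and z of slide8 in the frame of tray_pocket between -0.002 and 0.002 m and angle between slide8's own z axis and vertical below 0.05 rad and angle between the x axis of slide8 and the x axis of tray_pocket, either way round below 0.12 rad and value of joint tray above 0.072 m and contact force between each of the fingers, the arm and tray below 0.1 N), for 0.3 s.
At the end, for the whole second after the job is handed in: The tray stays latched with nothing touching it (pushed in at least 72 mm, at rest), and the eight-well slide lies flat in its pocket: within 3.5 mm of the pocket centre sideways and lengthways, 2 mm in height, 0.05 rad of level and 0.12 rad of the pocket's direction (x of slide8 in the frame of tray_pocket between -0.0035 and 0.0035 m and y of slide8 in the frame of tray_pocket between -0.0035 and 0.0035 m and z of slide8 in the frame of tray_pocket between -0.002 and 0.002 m and angle between slide8's own z axis and vertical below 0.05 rad and angle between the x axis of slide8 and the x axis of tray_pocket, either way round below 0.12 rad and value of joint tray above 0.072 m and velocity of joint tray between -0.005 and 0.005 m/s and linear speed of slide8 below 0.02 m/s).
It fails at once if the tray is pushed with more than 25 N (contact force between any of the fingers, the arm and tray above 25 N).
It fails at once if the slide is dropped or pressed into the tray with more than 20 N (contact force between slide8 and tray above 20 N).
It fails at once if the slide is tipped more than 0.4 rad (angle between slide8's own z axis and vertical above 0.4 rad).
It fails at once if a bystander is moved more than 20 mm (distance of any of slide2, tip_box, vial_rack, petri_dish, beaker, reagent_bottle, wash_bottle, pipette from where it was at the start of the episode above 0.02 m).
It also fails if it takes over 58 s, if anything falls off the work surface, if the arm or the gripper's body presses on something with over 40 N, if the wrist force passes 120 N, or if a joint passes its speed limit or range.

## Robot

A 7-joint arm with a two-finger parallel gripper is mounted at the origin on the work surface. World frame = base frame: x ahead of the robot, y to its left, z up, the work surface at z = 0. Lengths are in m, angles in rad, forces in N, time in s.
With the tool pointing down it reaches from about 0.425 to 0.925 m from the base axis. Payload 6.8 kg.
Tool frame: the origin (TCP) lies at the very end of the fingers, on their centre line; the grasp point (between the pads) lies 19 mm behind it; z points along the fingers, y is the direction in which the jaws open and shut (so a half turn about z gives the same grasp; the last joint's range is limited). The gripper opens to 85 mm and grips with 20 to 120 N. Pads are 22 mm wide; open, the fingers measure 114 mm over their backs; the gripper's body (76 mm by 85 mm) begins 54 mm behind the grasp point. The pads swing forward as they close: fully open they stand 13 mm farther back than shut.
Start: joints at [1.054, 0.477, 0.022, 1.555, -0.011, 1.109, -0.083], TCP at [0.268, -0.619, 0.231] pointing down, gripper open.
Joint ranges: [-2.96, 2.96], [-0.34, 2.1], [-1.41, 1.46], [0.24, 2.44], [-1.37, 4.51], [0.17, 1.92], [-2.96, 2.96]. Speed limits (rad/s): [2.39, 2.39, 3.14, 3.14, 3.14, 3.14, 3.14].

## Interface

Orientations are given as a unit quaternion [w, x, y, z].
In Python, from station import get_obs, cams, job gives the robot as it stands.
- The arm moves only by the tool drive_tool, never from a script. Its argument "increments" is a list of rows, each a list of 7 numbers: the shift along the tool's x, y, z each as a share of 50 mm, from -1 to 1, then the turn, a rotation vector about the tool's x, y, z each as a share of 0.15 rad, from -1 to 1, then the closure in counts, from 0 (fully open) to 255 (shut). A call has 1 to 12 rows; each row shifts and turns the commanded pose from where the row before left it, along the tool's axes as they then stand; what a row does not reach is not made up. A row lasts 1/10 s, in which the tool goes at most 50 mm and 8.59 degrees, less where a joint would pass 70% of its speed; a pose out of reach is approached as far as the arm can. A call with a number of a shift or a turn outside -1 to 1 is refused whole. A call with a gripper value outside its range is refused whole. The fingers move at their own pace and stop on an object; "newtons" is the grip in N (left out, the last holds). Time passes only in rows, so rows that do not move let the fingers close. It gives the time, the measured TCP pose, the force and the opening at its end, in the units of the state.
- get_obs(): the state, without advancing time (a new reading comes with each control period).
- cams.snapshot(name): name is "side" or "top" or "wrist"; returns a dict with "pixels" (400x640x3 uint8, blue, green, red), "range_z" (400x640 float32, m along the optical axis (not along the pixel's ray), 0 where there is no reading), "camera_matrix" (3x3 intrinsics, pixels), "rvec" (rotation vector, rad) and "tvec" (3), from world to camera coordinates, as OpenCV has them; the wrist camera has in their place "tool_from_camera" (4x4, takes a point from camera to tool coordinates, whose origin is the TCP and whose axes are the flange's). Camera axes: x right, y down, z forward; pixel columns grow to the right and rows downward; lengths in m; the calibration is good to about 2 mm. A picture is of the moment at which its call begins: read the wrist's pose just before it.
- job.job_done(): hands the job in, once; it reports no verdict.
Trained networks look in the newest picture that a camera, given by its name, has taken for a name from the list of things; names that differ only in an ending like _2 or _b are one class to them, and where a whole thing is asked for, a point or a joint stands for the part that bears it (a point fixed in the world has none). Each returns a list of dicts, best first, with "confidence" (0 to 1); they miss things now and then, are a little off and sometimes report something else, mostly with a low value. They report only what shows in the picture. A call takes as long as a camera call. They do not tell look-alikes from the thing itself.
- cams.spot_in(camera, query): "point" ([row, column] in pixels, amid what is visible of it).
The state is a dict: "t": time; "joints": joint angles; "joint_velocities": joint speeds; "tau": joint torques, N m; "tcp_pos": TCP position; "ee_rot": TCP orientation; "wrist_force": force on the tool from outside, world axes, zero at the start; "wrist_torque": the same for the moment, N m; "width": opening from 0.0 (shut) to 1.0 (fully open).
Only numpy, scipy, OpenCV 4.12 (cv2) and the standard library are available. Lean on these libraries where they do the work, as an engineer would, in place of code of your own. Each camera call takes 0.05 s, during which the arm holds its last target. There are 200 camera calls.

## Working session

There is one attempt and no reset: what is moved stays moved. The work goes in short steps, Python scripts to look and compute and a tool call to move; the robot and the scene stay as the last step left them, time stands still between calls to the robot, and variables do not carry over. Pictures are saved under pics/ and viewed, about 8 in all and at most 12, crops included, and the job is handed in when it is done.

Besides the shell and the picture viewer there is one more tool, called after "Emit:" as a command line: name --pt "numbers of a row" for each row, then --argument value for the rest. drive_tool: Moves the arm, as the interface text tells. Shift numbers are shares of 50 mm and turn numbers shares of 0.15 rad, none past 1 either way. Its arguments: {"type":"object","properties":{"increments":{"type":"array"},"newtons":{"type":"number"}},"required":["increments"]}

```bash
mkdir -p pics; ls; cat > h.py <<'E'
import numpy as np, cv2
from scipy.spatial.transform import Rotation as R
from station import get_obs, cams, job
def pose(o):
    T=np.eye(4); q=o['ee_rot']; T[:3,:3]=R.from_quat([q[1],q[2],q[3],q[0]]).as_matrix(); T[:3,3]=o['tcp_pos']; return T
def snap(n):
    o=get_obs(); s=cams.snapshot(n)
    if 'rvec' in s:
        M=np.eye(4); M[:3,:3]=cv2.Rodrigues(np.array(s['rvec'],float))[0]; M[:3,3]=np.array(s['tvec']).ravel(); s['W']=np.linalg.inv(M)
    else: s['W']=pose(o)@np.array(s['tool_from_camera'])
    return s
def cloud(s):
    K=s['camera_matrix']; z=s['range_z']; v,u=np.mgrid[:z.shape[0],:z.shape[1]]
    P=np.stack([(u-K[0][2])/K[0][0]*z,(v-K[1][2])/K[1][1]*z,z],-1)
    P=P@s['W'][:3,:3].T+s['W'][:3,3]; P[z==0]=np.nan; return P
def pix(s,p):
    c=np.linalg.inv(s['W'])@np.r_[p,1]; return (s['camera_matrix']@c[:3]/c[2])[:2]
E
python3 - <<'E'
from h import *
print(get_obs())
for n in ['top','side']:
    s=snap(n); cv2.imwrite(f'pics/{n}0.png',s['pixels']); P=cloud(s)
    np.savez(f'{n}0.npz',**{k:s[k] for k in ['pixels','range_z','W','camera_matrix']})
    for q in ['slide8','tray_pocket','tray_front','tray','reader','slide2']:
        for d in cams.spot_in(n,q):
            r,c=map(int,d['point']); print(n,q,d['point'],round(d['confidence'],2),np.round(P[r,c],3))
E
```

```text
pics
{'t': 0.0, 'joints': array([ 1.05390588,  0.47780863,  0.02233927,  1.55645911, -0.01148797,
        1.10926546, -0.08309678]), 'joint_velocities': array([-0.00021632,  0.00143877,  0.00070056,  0.00156842, -0.00227854,
       -0.00104867, -0.00111002]), 'tau': array([ 3.36268258e-04, -5.96444178e+01,  1.60811026e+00, -2.81190813e+01,
        1.24497194e-02,  9.24247492e-03,  1.20208142e-05]), 'tcp_pos': array([ 0.2680631 , -0.61885089,  0.23031674]), 'ee_rot': array([-8.69667180e-04,  9.79180419e-01,  2.02989867e-01, -2.54562100e-04]), 'wrist_force': array([0.39007521, 0.87774927, 0.79516227]), 'wrist_torque': array([ 0.01267059,  0.00324008, -0.0027757 ]), 'width': 0.9976525918996264}
top slide8 [220.2, 201.4] 0.71 [0.496 0.379 0.017]
top slide8 [203.3, 238.7] 0.66 [0.547 0.284 0.008]
top slide8 [143.0, 289.3] 0.63 [0.707 0.148 0.054]
top slide8 [202.7, 301.8] 0.59 [0.555 0.112 0.006]
top tray_pocket [119.7, 349.4] 0.71 [ 0.794 -0.014  0.005]
top tray_pocket [214.6, 400.6] 0.67 [ 0.528 -0.156  0.023]
top tray_pocket [201.6, 159.7] 0.5 [0.537 0.471 0.084]
top tray_front [216.3,
[... 572 characters left out ...]
.3, 322.6] 0.49 [0.554 0.104 0.004]
side tray_pocket [164.8, 365.9] 0.64 [ 0.51  -0.1    0.067]
side tray_pocket [272.0, 206.6] 0.21 [0.683 0.422 0.046]
side tray_front [269.2, 209.7] 0.48 [0.684 0.411 0.044]
side tray_front [203.9, 388.8] 0.43 [ 0.408 -0.008  0.018]
side tray_front [166.2, 364.4] 0.39 [ 0.512 -0.097  0.061]
side tray_front [130.1, 442.0] 0.3 [ 0.347 -0.353  0.087]
side tray [165.3, 364.7] 0.85 [ 0.511 -0.094  0.066]
side reader [134.7, 346.2] 0.65 [ 0.626 -0.24   0.073]
side slide2 [247.4, 339.4] 0.82 [0.466 0.194 0.006]
side slide2 [260.0, 292.1] 0.81 [0.547 0.285 0.012]
side slide2 [298.2, 289.0] 0.64 [0.501 0.386 0.007]
side slide2 [218.3, 322.6] 0.49 [0.554 0.104 0.004]
```

View pics/top0.png

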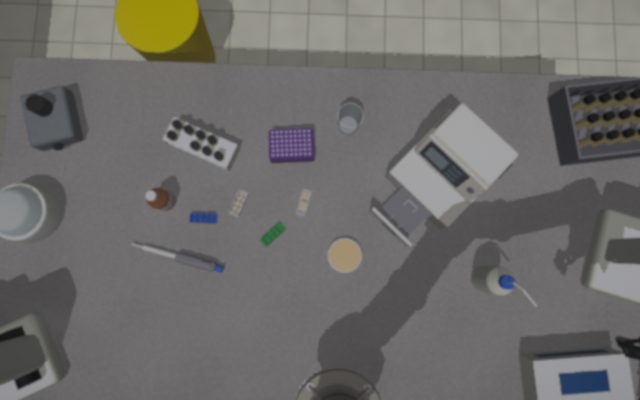

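View pics/side0.png

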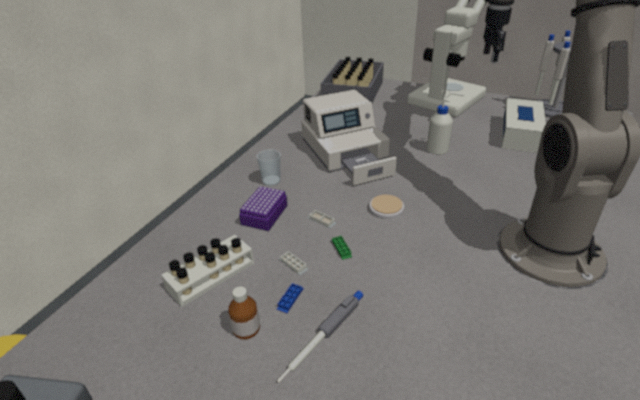

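```bash
python3 - <<'E'
from h import *
d=np.load('top0.npz'); s=dict(d); P=cloud(s)
m=(P[...,2]>0.066)&(np.abs(P[...,0]-0.62)<.25)&(np.abs(P[...,1]+0.24)<.25)&(P[...,0]>0.45)
m=m&(P[...,2]<.17)
lab=cv2.connectedComponentsWithStats(m.astype(np.uint8)); 
for i in range(1,lab[0]):
    if lab[2][i,4]>60:
        q=P[lab[1]==i][:,:2].astype(np.float32); r=cv2.minAreaRect(q); print(lab[2][i],r); print(np.round(cv2.boxPoints(r),3).tolist())
img=d['pixels']
for (u,v) in [(239,203),(304,202)]:
    print(np.round(P[v-3:v+4:3,u-3:u+4:3],3)[...,2].tolist())
t=cv2.resize(img[180:230,215:325],None,fx=7,fy=7,interpolation=cv2.INTER_CUBIC)
e=np.load('side0.npz')['pixels'][200:290,260:365]
t2=cv2.resize(e,(t.shape[1],240),interpolation=cv2.INTER_CUBIC)
cv2.imwrite('pics/c1.png',np.vstack([t,t2])[:600])
# slide colour segmentation
for (u,v) in [(239,203),(304,202)]:
    w=img[v-18:v+18,u-18:u+18].min(-1); bw=(w>115).astype(np.uint8); 
    ys,xs=np.nonzero(bw); q=[P[y+v-18,x+u-18][:2] for y,x in zip(ys,xs)]
    print(cv2.minAreaRect(np.array(q,np.float32)),len(q))
E
```

```text
[342 103  21  28 181] ((0.776286780834198, -0.01644313335418701), (0.06901613622903824, 0.05231623724102974), 0.4475916028022766)
[[0.7419999837875366, 0.008999999612569809], [0.7419999837875366, -0.0430000014603138], [0.8109999895095825, -0.041999999433755875], [0.8109999895095825, 0.009999999776482582]]
[ 389  103  129  125 8339] ((0.6489956974983215, -0.272131085395813), (0.20976819097995758, 0.2406495362520218), 47.365570068359375)
[[0.48899999260902405, -0.2680000066757202], [0.6660000085830688, -0.4309999942779541], [0.8090000152587891, -0.2759999930858612], [0.6320000290870667, -0.11299999803304672]]
[371 207  39  36 157] ((0.4934689402580261, -0.12188936769962311), (0.1286500096321106, 0.009937487542629242), 46.87063217163086)
[[0.44600000977516174, -0.16500000655651093], [0.453000009059906, -0.1720000058412552], [0.5410000085830688, -0.07800000160932541], [0.5339999794960022, -0.07199999690055847]]
[[0.008, 0.014, 0.002], [0.005, 0.013, 0.001], [0.013, 0.002, 0.012]]
[[0.0, 0.003, 0.004], [0.006, 0.011, 0.007], [0.004, 0.008, 0.01]]
((0.5489519834518433, 0.28566601872444153), (0.03282647579908371, 0.07978697121143341), 69.55522918701172) 286
((0.5490155220031738, 0.0922955870628357), (0.06262964755296707, 0.08199414610862732), 71.27008819580078) 362
```

View pics/c1.png

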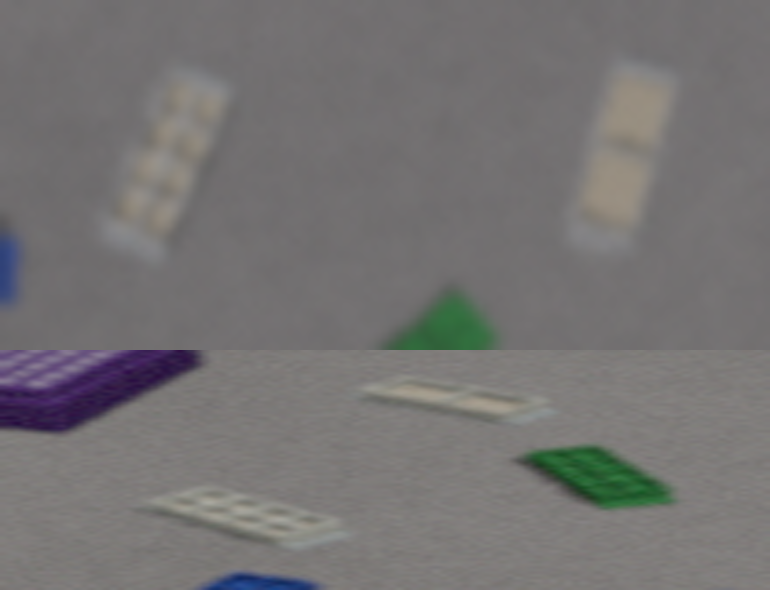

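The slide we want is the white eight-well at top (238,203) and side (262,293). It could be confused with these:
- white two-well: top (303,202)
- blue: top (203,218)
- green: top (272,234)

The crop confirms 4×2 wells on the left slide. The tray front is at about (0.490,-0.119) and faces about -42.8°.

Emit:
drive_tool --pt "0 0 -1 0 0 0 0" --pt "0 0 -1 0 0 0 0" --pt "0.6 -0.7 0 0 0 0 0" --pt "0.6 -0.7 0 0 0 0 0" --pt "0.6 -0.7 0 0 0 0 0" --pt "0.6 -0.7 0 0 0 0 0" --pt "0.6 -0.7 0 0 0 0 0" --pt "0.6 -0.7 0 0 0 0 0" --pt "0.6 -0.7 0 0 0 0 0" --pt "0.6 -0.7 0 0 0 0 0" --pt "0.6 -0.7 0 0 0 0 0" --pt "0.6 -0.7 0 0 0 0 0"

```text
t: 1.9
tcp_pos: [0.4047, -0.1772, 0.3317]
ee_rot: [0.0, 0.979, 0.203, 0.0]
wrist_force: [0.9, -0.6, 1.2]
width: 1.004
```

Emit:
drive_tool --pt "0.6 -0.7 0 0 0 -1 0" --pt "0.6 -0.7 0 0 0 0 0" --pt "0.6 -0.7 0 0 0 0 0" --pt "0.6 -0.7 0 0 0 0 0" --pt "0.6 -0.7 0 0 0 0 0" --pt "0.6 -0.7 0 0 0 0 0" --pt "0 0 0 0 0 -1 0" --pt "0 0 0 0 0 -1 0" --pt "0 0 0 0 0 -1 0" --pt "0 0 0 0 0 -1 0" --pt "0 0 0 0 0 -1 0" --pt "0 0 0 0 0 -1 0"

```text
t: 3.1
tcp_pos: [0.4525, 0.0929, 0.3315]
ee_rot: [0.0, 0.744, 0.669, 0.0]
wrist_force: [0.2, -0.4, -0.2]
width: 1.002
```

Emit:
drive_tool --pt "0 0 0.5 0 0 -1 0" --pt "0 0 0.5 0 0 -1 0" --pt "0 0 0.5 0 0 -1 0" --pt "0 0 0.5 0 0 -1 0" --pt "0 0 0 0 0 -1 0" --pt "0 0 0 0 0 -1 0" --pt "0 0 0 0 0 -1 0" --pt "0 0 0 0 0 -1 0" --pt "0 0 0 0 0 -0.85 0" --pt "0 0 0 0 0 0 0"

```text
t: 4.1
tcp_pos: [0.4526, 0.0929, 0.2314]
ee_rot: [0.0, 0.176, 0.984, 0.0]
wrist_force: [-0.4, -0.2, -0.5]
width: 0.995
```

Emit:
drive_tool --pt "-0.1 0.85 0 0 0 0 0" --pt "-0.1 0.85 0 0 0 0 0" --pt "-0.1 0.85 0 0 0 0 0" --pt "-0.1 0.85 0 0 0 0 0" --pt "-0.1 0.85 0 0 0 0 0" --pt "0 0 0 0 0 0 0" --pt "0 0 0 0 0 0 0"

```text
t: 4.8
tcp_pos: [0.5496, 0.2845, 0.2308]
ee_rot: [-0.001, 0.177, 0.984, -0.0]
wrist_force: [0.1, -1.1, 0.7]
width: 1.001
```

```bash
python3 - <<'E'
from h import *
s=snap('wrist'); print(np.round(s['tool_from_camera'],3)); P=cloud(s); cv2.imwrite('pics/w1.png',s['pixels'])
np.savez('w1.npz',**{k:s[k] for k in ['pixels','range_z','W','camera_matrix']})
for d in cams.spot_in('wrist','slide8'): r,c=map(int,d['point']); print(d,np.round(P[r,c],3))
m=(P[...,2]>0.008)&(P[...,2]<.03)
lab=cv2.connectedComponentsWithStats(m.astype(np.uint8))
for i in range(1,lab[0]):
    if lab[2][i,4]>300:
        q=P[lab[1]==i]; print(lab[2][i],cv2.minAreaRect(q[:,:2].astype(np.float32)),q[:,2].mean())
E
```

```text
[[-0.    -0.947 -0.321  0.082]
 [ 1.    -0.     0.     0.   ]
 [-0.001 -0.321  0.947 -0.143]
 [ 0.     0.     0.     1.   ]]
{'point': [91.6, 397.1], 'confidence': 0.72} [0.5   0.38  0.015]
{'point': [121.4, 207.8], 'confidence': 0.57} [0.461 0.192 0.013]
{'point': [165.9, 321.6], 'confidence': 0.55} [0.546 0.284 0.003]
[363  69  70  49 741] ((0.5028138756752014, 0.38053032755851746), (0.06411643326282501, 0.026181286200881004), 89.19367218017578) 0.013038808161481615
[482  68  37  60 518] ((0.5397154688835144, 0.4696495234966278), (0.021710988134145737, 0.05476391687989235), 66.10384368896484) 0.019787428960728843
[184  90  46  69 877] ((0.464084655046463, 0.1886196881532669), (0.02684967964887619, 0.06439320743083954), 44.2762336730957) 0.012473243993639456
[   0   99   62   91 4540] ((0.4235401749610901, 0.007376078516244888), (0.05948192998766899, 0.09301844984292984), 55.03235626220703) 0.01805546301350655
[310 137  25  61 591] ((0.5470218658447266, 0.28443071246147156), (0.02587631531059742, 0.06436612457036972), 68.93708038330078) 0.013151373394442521
[158 200  39  57 600] ((0.5555183291435242, 0.10734676569700241), (0.02707994543015957, 0.06534963846206665), 76.66839599609375) 0.012203070943972598
[ 372  229  181   62 2152] ((0.7025972604751587, 0.3915366530418396), (0.1912112534046173, 0.07064014673233032), 68.47044372558594) 0.01347348415654011
[  0 251  34  24 441] ((0.5227057337760925, -0.0828874409198761), (0.038911741226911545, 0.009473539888858795), 35.8759765625) 0.019398758144335764
[225 279  96  62 984] ((0.6805785298347473, 0.17943620681762695), (0.12093933671712875, 0.05970735847949982), 52.331512451171875) 0.019138610000835925
[   0  282   53  102 1467] ((0.6090633273124695, -0.12984523177146912), (0.060289427638053894, 0.12843811511993408), 47.818382263183594) 0.01885642450002115
```

View pics/w1.png

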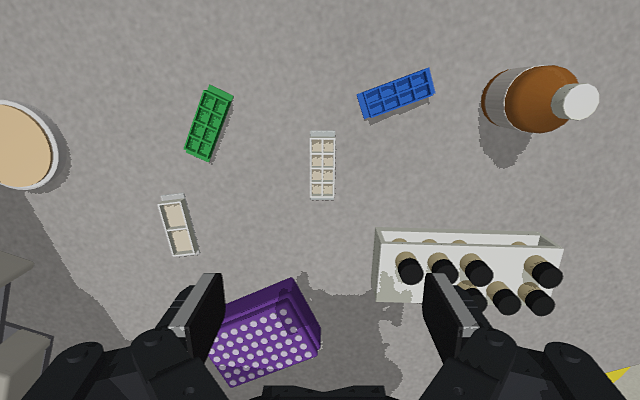

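Fourth picture: the eight-well slide is at (322,165), the two-well at (178,226), the green at (210,123) and the blue at (397,92). Next I'll look from lower, nearly overhead, to see the glass ends.

Emit:
drive_tool --pt "-0.6 0 0.9 0 0 0 0" --pt "-0.6 0 0.9 0 0 0 0" --pt "0 0 0 0 0 0 0" --pt "0 0 0 0 0 0 0"

```text
t: 5.3
tcp_pos: [0.6016, 0.2621, 0.1473]
ee_rot: [-0.001, 0.178, 0.984, -0.001]
wrist_force: [-0.6, 0.8, 0.7]
width: 0.995
```

```bash
python3 - <<'E'
from h import *
s=snap('wrist'); P=cloud(s); img=s['pixels']
np.savez('w2.npz',**{k:s[k] for k in ['pixels','range_z','W','camera_matrix']})
m=(P[...,2]>0.009)&(P[...,2]<.02)
lab=cv2.connectedComponentsWithStats(m.astype(np.uint8))
best=None
for i in range(1,lab[0]):
    if lab[2][i,4]>300:
        q=P[lab[1]==i]; r=cv2.minAreaRect(q[:,:2].astype(np.float32)); print(lab[2][i],r)
        if np.hypot(r[0][0]-.547,r[0][1]-.284)<.015: best=r
c=np.array(best[0]); a=np.deg2rad(best[2]+90)
ax=np.array([np.cos(a),np.sin(a)]); ay=np.array([-ax[1],ax[0]])
out=img.copy()
for z,l,col in [(0.0025,.038,(0,0,255)),(0.014,.032,(0,255,0))]:
    pts=[pix(s,np.r_[c+sx*l*ax+sy*.013*ay,z]) for sx,sy in [(1,1),(1,-1),(-1,-1),(-1,1)]]
    cv2.polylines(out,[np.round(np.array(pts)*8).astype(int)],True,col,1,cv2.LINE_AA,3)
u,v=map(int,pix(s,np.r_[c,.01])); print(u,v,c,np.rad2deg(a))
u=max(u,70);v=max(v,70)
cv2.imwrite('pics/w2.png',np.hstack([cv2.resize(k[v-70:v+70,u-50:u+50],None,fx=4,fy=4) for k in (img,out)]))
E
```

```text
[ 382    0   99   48 1139] ((0.5028117895126343, 0.3803536295890808), (0.06461956351995468, 0.02608838491141796), 89.24117279052734)
[548   0  43  61 549] ((0.5524057149887085, 0.465206503868103), (0.04823869839310646, 0.014918445609509945), 13.540226936340332)
[ 135    7   62  101 1748] ((0.4641925096511841, 0.18857547640800476), (0.027128364890813828, 0.06396212428808212), 44.10319137573242)
[309  76  35  85 953] ((0.546697735786438, 0.2844834327697754), (0.02576833963394165, 0.06364664435386658), 68.8073501586914)
[ 104  166   56   76 1028] ((0.5551323294639587, 0.10730957984924316), (0.027796974405646324, 0.06450565904378891), 77.40511322021484)
[ 390  206  237   77 2949] ((0.7031548023223877, 0.3911529779434204), (0.1904948353767395, 0.07035330682992935), 67.95826721191406)
[225 273  99  72 662] ((0.6868260502815247, 0.19279198348522186), (0.10285523533821106, 0.04883955419063568), 42.269771575927734)
325 119 [0.54669774 0.28448343] 158.8073501586914
```

View pics/w2.png

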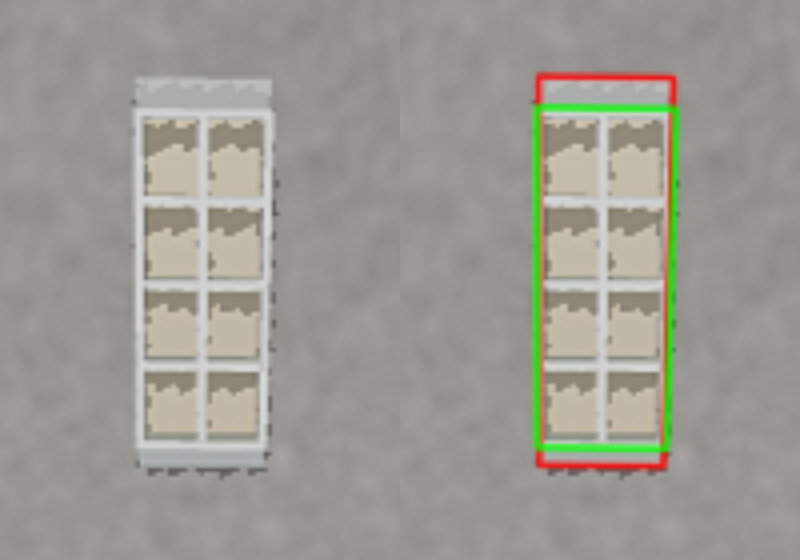

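Fifth picture: the slide is clear, with its glass ends symmetric about the block, so the block centre is the slide centre, at (0.5467,0.2845) and 158.8°.

```bash
cat >> h.py <<'E'
def go(p,yaw):
    T=pose(get_obs()); d=T[:3,:3].T@(np.array(p)-T[:3,3])
    x=np.array([np.cos(yaw),np.sin(yaw),0]);z=np.array([0,0,-1.]);D=np.c_[x,np.cross(z,x),z]
    print('tcp',np.round(T[:3,3],4),'shift units',np.round(d/.05,3),'turn units',np.round(R.from_matrix(T[:3,:3].T@D).as_rotvec()/.15,3))
E
python3 -c "
from h import *
go([.5467,.2845,.004],np.deg2rad(158.8))"
```

```text
tcp [0.6016 0.2639 0.149 ] shift units [1.173 0.    2.9  ] turn units [0.004 0.    0.089]
```

Emit:
drive_tool --pt "0.6 0 0.4 0 0 0.09 0" --pt "0.57 0 0.4 0 0 0 0" --pt "0 0 0.5 0 0 0 0" --pt "0 0 0.5 0 0 0 0" --pt "0 0 0.3 0 0 0 0" --pt "0 0 0 0 0 0 0" --pt "0 0 0 0 0 0 0"

```text
t: 6.05
tcp_pos: [0.5477, 0.2857, 0.0446]
ee_rot: [0.001, 0.183, 0.983, 0.001]
wrist_force: [0.5, 0.0, 2.1]
width: 1.004
```

```bash
python3 -c "
from h import *
go([.5467,.2845,.004],np.deg2rad(158.8))"
```

```text
tcp [0.5477 0.2857 0.0446] shift units [ 0.011 -0.03   0.812] turn units [0.011 0.007 0.008]
```

Emit:
drive_tool --pt "0.01 -0.02 0.3 0 0 0 0" --pt "0 -0.01 0.3 0 0 0 0" --pt "0 0 0.2 0 0 0 0" --pt "0 0 0 0 0 0 0" --pt "0 0 0 0 0 0 0"

```text
t: 6.55
tcp_pos: [0.5459, 0.2837, 0.0026]
ee_rot: [-0.0, 0.183, 0.983, -0.0]
wrist_force: [0.0, -0.2, -0.2]
width: 0.999
```

Emit:
drive_tool --pt "0 0 0 0 0 0 255" --pt "0 0 0 0 0 0 255" --pt "0 0 0 0 0 0 255" --pt "0 0 0 0 0 0 255" --pt "0 0 0 0 0 0 255" --pt "0 0 0 0 0 0 255" --pt "0 0 0 0 0 0 255" --pt "0 0 0 0 0 0 255" --pt "0 0 0 0 0 0 255" --pt "0 0 0 0 0 0 255" --newtons 30

```text
t: 7.55
tcp_pos: [0.5464, 0.2839, 0.0035]
ee_rot: [0.0, 0.183, 0.983, 0.0]
wrist_force: [-0.4, 0.2, 5.7]
width: 0.292
```

```bash
python3 -c "
from h import *
o=get_obs();print(o['width']*85,o['wrist_force']);go([.5467,.2845,.004],np.deg2rad(158.8))"
```

```text
24.855364270693865 [-0.38090183  0.16645459  5.66401733]
tcp [0.5464 0.2839 0.0035] shift units [-0.001  0.013 -0.01 ] turn units [0.003 0.003 0.008]
```

Emit:
drive_tool --pt "0 0 -0.1 0 0 0 255" --pt "0 0 -0.3 0 0 0 255" --pt "0 0 -0.5 0 0 0 255" --pt "0 0 -0.7 0 0 0 255" --pt "0 0 -0.8 0 0 0 255" --pt "0 0 -0.8 0 0 0 255" --pt "0 0 -0.8 0 0 0 255" --pt "0 0 -0.6 0 0 0 255" --pt "0 0 -0.3 0 0 0 255" --pt "0 0 0 0 0 0 255"

```text
t: 8.55
tcp_pos: [0.5468, 0.2844, 0.2505]
ee_rot: [0.002, 0.183, 0.983, 0.001]
wrist_force: [-0.5, 0.3, -1.9]
width: 0.296
```

```bash
python3 -c "
from h import *
print(get_obs()['width']*85);go([.56,-.183,.24],np.deg2rad(137.2))"
```

```text
25.18705199965879
tcp [0.5468 0.2844 0.2505] shift units [-3.615 -8.625  0.195] turn units [0.022 0.014 2.521]
```

Emit:
drive_tool --pt "-0.15 -0.4 0 0 0 0 255" --pt "-0.3 -0.75 0 0 0 0 255" --pt "-0.36 -0.85 0 0 0 0 255" --pt "-0.36 -0.85 0 0 0 0 255" --pt "-0.36 -0.85 0 0 0 0 255" --pt "-0.36 -0.85 0 0 0 0 255" --pt "-0.36 -0.85 0 0 0 0 255" --pt "-0.36 -0.85 0 0 0 0 255" --pt "-0.36 -0.85 0 0 0 0 255" --pt "-0.36 -0.85 0 0 0 0 255" --pt "-0.2 -0.5 0 0 0 0 255" --pt "-0.1 -0.2 0.2 0 0 0 255"

```text
t: 9.75
tcp_pos: [0.5586, -0.1893, 0.2365]
ee_rot: [-0.001, 0.186, 0.983, -0.001]
wrist_force: [-0.6, -0.7, 0.1]
width: 0.299
```

Emit:
drive_tool --pt "0 0 0 0 0 0.5 255" --pt "0 0 0 0 0 0.8 255" --pt "0 0 0 0 0 0.8 255" --pt "0 0 0 0 0 0.4 255" --pt "0 0 0 0 0 0 255" --pt "0 0 0 0 0 0 255"

```text
t: 10.35
tcp_pos: [0.5591, -0.1838, 0.2368]
ee_rot: [-0.001, 0.362, 0.932, 0.0]
wrist_force: [0.3, 0.4, -0.6]
width: 0.298
```

```bash
python3 - <<'E'
from h import *
print(get_obs()['width']*85)
s=snap('wrist'); P=cloud(s); cv2.imwrite('pics/w3.png',s['pixels']);go([.5305,-.1557,.06],np.deg2rad(137.2))
np.savez('w3.npz',**{k:s[k] for k in ['pixels','range_z','W','camera_matrix']})
for n in ['tray_pocket','tray_front','slide8']:
  for d in cams.spot_in('wrist',n): r,c=map(int,d['point']); print(n,d,np.round(P[r,c],3))
for lo,hi in [(.062,.072),(.021,.027),(.0275,.033),(.07,.08)]:
    m=(P[...,2]>lo)&(P[...,2]<hi)
    lab=cv2.connectedComponentsWithStats(m.astype(np.uint8))
    for i in range(1,lab[0]):
        if lab[2][i,4]>200:
            q=P[lab[1]==i]; r=cv2.minAreaRect(q[:,:2].astype(np.float32)); print(lo,lab[2][i],np.round(r[0],4),np.round(r[1],4),round(r[2],1))
E
```

```text
25.33745859818971
tcp [ 0.5592 -0.1842  0.237 ] shift units [0.802 0.035 3.542] turn units [-0.003 -0.011  0.041]
tray_pocket {'point': [124.6, 321.5], 'confidence': 0.78} [ 0.522 -0.153  0.024]
tray_front {'point': [126.7, 320.8], 'confidence': 0.83} [ 0.523 -0.155  0.023]
slide8 {'point': [271.4, 325.6], 'confidence': 0.56} [ 0.554 -0.178  0.247]
0.062 [ 238   72  165   14 2070] [ 0.4905 -0.1249] [0.1393 0.01  ] 47.1
0.062 [  0 133  61  74 645] [ 0.3718 -0.3676] [0.0313 0.0707] 60.8
0.062 [208 187 224   8 644] [ 0.5623 -0.1913] [0.2067 0.0033] 46.8
0.062 [570 192  55  61 471] [ 0.7585 -0.0188] [0.0273 0.0648] 28.2
0.062 [594 202  46  55 547] [ 0.7941 -0.002 ] [0.027  0.0597] 23.4
0.021 [606  41  34  78 359] [0.6924 0.0885] [0.0309 0.0728] 63.9
0.021 [ 267   85  108  105 9975] [ 0.5326 -0.1635] [0.1042 0.1043] 47.1
0.021 [ 40 128  49  63 261] [ 0.3716 -0.3648] [0.0266 0.0683] 64.9
0.0275 [611  45  29  66 292] [0.6883 0.0881] [0.0254 0.0602] 62.9
0.0275 [302  88  38  25 297] [ 0.5044 -0.1374] [0.0361 0.0222] 47.6
0.0275 [ 43 129  42  66 255] [ 0.3749 -0.3666] [0.0256 0.0679] 55.4
0.0275 [303 153  36  23 267] [ 0.5506 -0.18  ] [0.0357 0.0232] 46.9
0.07 [  0 134  55  76 666] [ 0.3738 -0.3676] [0.029  0.0697] 56.5
0.07 [  207   189   226   102 13104] [ 0.5993 -0.2256] [0.21   0.1041] 46.9
0.07 [575 193  58  63 516] [ 0.7576 -0.0188] [0.027  0.0657] 26.9
0.07 [596 233  44  28 360] [ 0.8017 -0.0167] [0.0462 0.0138] 74.7
```

View pics/w3.png

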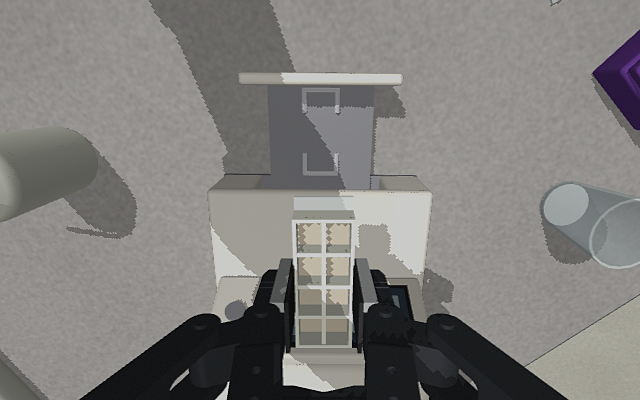

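Sixth picture: the tray is open and clear, with its pocket brackets at (321,100) and (320,165). The slide sits level in the fingers at (325,270). The pocket centre is about (0.5273,-0.1589), yaw 137.0°. Next I'll measure the slide's offset in the hand.

```bash
python3 - <<'E'
from h import *
s=dict(np.load('w3.npz')); T=pose(get_obs()); P=cloud(s); Q=(P-T[:3,3])@T[:3,:3]
m=(np.abs(Q[...,1])<.0165)&(np.abs(Q[...,0])<.05)&(Q[...,2]>-.016)&(Q[...,2]<.01)
lab=cv2.connectedComponentsWithStats(m.astype(np.uint8)); i=1+lab[2][1:,4].argmax(); q=Q[lab[1]==i]
print(lab[2][i],np.histogram(q[:,2],np.arange(-.016,.011,.002)))
t=q[q[:,2]<-.0075]; print(cv2.minAreaRect(t[:,:2].astype(np.float32)))
A=np.c_[t[:,0],t[:,1],np.ones(len(t))]; print('tilt',np.linalg.lstsq(A,t[:,2],rcond=None)[0], t[:,0].min(),t[:,0].max(),t[:,1].min(),t[:,1].max())
go([.5273,-.1589,.05],np.deg2rad(137.))
E
```

```text
[ 282  196   81  152 9372] (array([  92,   73,  387, 2239,  758,  630,  624, 2373, 1774,  419,    3,
          0,    0]), array([-0.016, -0.014, -0.012, -0.01 , -0.008, -0.006, -0.004, -0.002,
        0.   ,  0.002,  0.004,  0.006,  0.008,  0.01 ]))
((0.0008716471493244171, -0.00018181465566158295), (0.06503519415855408, 0.03292130306363106), 0.9543341994285583)
tilt [-0.00547626  0.00230327 -0.00939576] -0.0318818143847597 0.033382016332417226 -0.016467297448269348 0.016460688268114684
tcp [ 0.5594 -0.1849  0.2378] shift units [ 0.823 -0.052  3.756] turn units [-0.    -0.003  0.052]
```

Emit:
drive_tool --pt "0.3 -0.02 0 0 0 0.05 255" --pt "0.4 -0.03 0.3 0 0 0 255" --pt "0.11 0 0.6 0 0 0 255" --pt "0 0 0.6 0 0 0 255" --pt "0 0 0.6 0 0 0 255" --pt "0 0 0.2 0 0 0 255" --pt "0 0 0 0 0 0 255" --pt "0 0 0 0 0 0 255"

```text
t: 11.35
tcp_pos: [0.5291, -0.1595, 0.1242]
ee_rot: [0.001, 0.367, 0.93, 0.0]
wrist_force: [-0.2, 0.3, -0.6]
width: 0.294
```

```bash
python3 - <<'E'
from h import *
print(get_obs()['wrist_force'])
s=snap('wrist'); P=cloud(s); T=pose(get_obs())
cv2.imwrite('pics/w4.png',s['pixels'])
go([.5277,-.1592,.05],np.deg2rad(137.))
for lo,hi in [(.062,.072),(.0275,.033)]:
    m=(P[...,2]>lo)&(P[...,2]<hi)
    lab=cv2.connectedComponentsWithStats(m.astype(np.uint8))
    for i in range(1,lab[0]):
        if lab[2][i,4]>200:
            q=P[lab[1]==i]; r=cv2.minAreaRect(q[:,:2].astype(np.float32)); print(lo,lab[2][i],np.round(r[0],4),np.round(r[1],4),round(r[2],1))
E
```

```text
[-0.21942029  0.2971298  -0.55516205]
tcp [ 0.5294 -0.1595  0.1246] shift units [ 0.033 -0.02   1.492] turn units [ 0.009  0.014 -0.005]
0.062 [ 200  134  243   19 4337] [ 0.4905 -0.1248] [0.1397 0.0103] 47.1
0.062 [163 287  95  13 772] [ 0.5121 -0.2453] [0.0605 0.0037] 47.3
0.062 [390 286  91  13 744] [ 0.613  -0.1367] [0.0583 0.0034] 47.5
0.0275 [185 262  57  28 220] [ 0.5103 -0.2515] [0.045  0.0188] 19.0
0.0275 [403 262  56  28 226] [ 0.6182 -0.1356] [0.0453 0.0192] 76.6
```

View pics/w4.png

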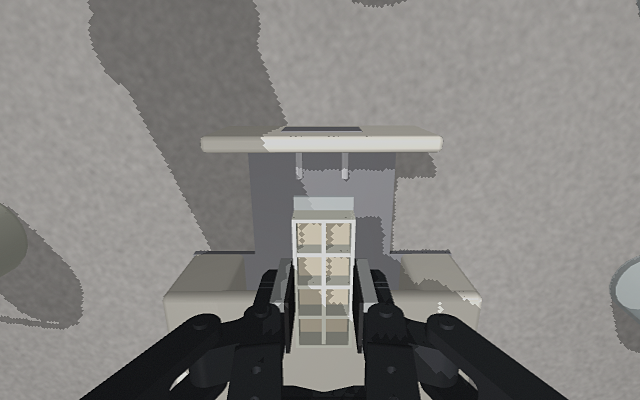

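Seventh picture: the slide at (324,270) lines up with the rails at columns 298 and 346. Descending.

Emit:
drive_tool --pt "0.03 -0.02 0.3 0 0 0 255" --pt "0 0 0.4 0 0 0 255" --pt "0 0 0.4 0 0 0 255" --pt "0 0 0.3 0 0 0 255" --pt "0 0 0.1 0 0 0 255" --pt "0 0 0 0 0 0 255" --pt "0 0 0 0 0 0 255"

```text
t: 12.1
tcp_pos: [0.527, -0.1591, 0.0487]
ee_rot: [0.001, 0.367, 0.93, 0.0]
wrist_force: [0.2, 0.7, 0.2]
width: 0.296
```

```bash
python3 - <<'E'
from h import *
go([.5277,-.1592,.03],np.deg2rad(137.))
E
```

```text
tcp [ 0.527  -0.1591  0.0487] shift units [-0.011  0.008  0.374] turn units [ 0.004  0.006 -0.005]
```

Emit:
drive_tool --pt "-0.01 0 0.1 0 0 0 255" --pt "0 0 0.1 0 0 0 255" --pt "0 0 0.06 0 0 0 255" --pt "0 0 0.04 0 0 0 255" --pt "0 0 0.03 0 0 0 255" --pt "0 0 0 0 0 0 255" --pt "0 0 0 0 0 0 255"

```text
t: 12.8
tcp_pos: [0.5269, -0.1594, 0.0316]
ee_rot: [0.0, 0.367, 0.93, 0.0]
wrist_force: [0.5, 0.1, -0.3]
width: 0.297
```

Emit:
drive_tool --pt "0 0 0.02 0 0 0 255" --pt "0 0 0.01 0 0 0 255" --pt "0 0 0.01 0 0 0 255" --pt "0 0 0 0 0 0 255"

```text
t: 13.2
tcp_pos: [0.5267, -0.1595, 0.0296]
ee_rot: [-0.0, 0.367, 0.93, -0.0]
wrist_force: [0.3, 0.8, -2.0]
width: 0.294
```

Emit:
drive_tool --pt "0 0 0.01 0 0 0 255" --pt "0 0 0.01 0 0 0 255" --pt "0 0 0 0 0 0 255"

```text
t: 13.5
tcp_pos: [0.5267, -0.1595, 0.0285]
ee_rot: [-0.0, 0.367, 0.93, -0.0]
wrist_force: [-0.4, -0.6, -0.7]
width: 0.3
```

Emit:
drive_tool --pt "0 0 0.01 0 0 0 255" --pt "0 0 0 0 0 0 255"

```text
t: 13.7
tcp_pos: [0.5267, -0.1595, 0.028]
ee_rot: [-0.0, 0.367, 0.93, -0.0]
wrist_force: [0.0, -0.7, -0.6]
width: 0.297
```

Emit:
drive_tool --pt "0 0 0.01 0 0 0 255" --pt "0 0 0 0 0 0 255"

```text
t: 13.9
tcp_pos: [0.5267, -0.1595, 0.0276]
ee_rot: [-0.0, 0.367, 0.93, -0.0]
wrist_force: [0.0, 0.2, -0.4]
width: 0.291
```

Emit:
drive_tool --pt "0 0 0.01 0 0 0 255" --pt "0 0 0 0 0 0 255"

```text
t: 14.1
tcp_pos: [0.5268, -0.1595, 0.0275]
ee_rot: [0.0, 0.367, 0.93, -0.0]
wrist_force: [-3.3, -0.5, 4.0]
width: 0.295
```

Emit:
drive_tool --pt "0 0 0.006 0 0 0 255" --pt "0 0 0 0 0 0 255"

```text
t: 14.3
tcp_pos: [0.5268, -0.1595, 0.0274]
ee_rot: [0.0, 0.367, 0.93, -0.0]
wrist_force: [-3.6, 1.4, 7.9]
width: 0.293
```

Emit:
drive_tool --pt "0 0 -0.004 0 0 0 255" --pt "0 0 0 0 0 0 90" --pt "0 0 0 0 0 0 90" --pt "0 0 0 0 0 0 90" --pt "0 0 0 0 0 0 90" --pt "0 0 0 0 0 0 90" --pt "0 0 0 0 0 0 90"

```text
t: 15.0
tcp_pos: [0.5268, -0.1595, 0.027]
ee_rot: [-0.0, 0.367, 0.93, 0.0]
wrist_force: [0.6, -0.5, -0.4]
width: 0.648
```

Emit:
drive_tool --pt "0 0 -0.1 0 0 0 90" --pt "0 0 -0.3 0 0 0 90" --pt "0 0 -0.8 0 0 0 90" --pt "0 0 -0.8 0 0 0 90" --pt "-0.3 0 -0.8 0 0 0 90" --pt "-0.3 0 -0.8 0 0 0 90" --pt "-0.2 0 -0.4 0 0 0 90" --pt "0 0 0 0 0 0 90" --pt "0 0 0 0 0 0 90"

```text
t: 15.9
tcp_pos: [0.5558, -0.1867, 0.2278]
ee_rot: [0.0, 0.367, 0.93, -0.0]
wrist_force: [-0.1, 0.9, -0.3]
width: 0.649
```

```bash
python3 - <<'E'
from h import *
s=snap('wrist'); P=cloud(s); print(get_obs()['tcp_pos'])
for lo,hi in [(.062,.071),(.034,.043)]:
    m=(P[...,2]>lo)&(P[...,2]<hi)
    lab=cv2.connectedComponentsWithStats(m.astype(np.uint8))
    for i in range(1,lab[0]):
        if lab[2][i,4]>200:
            q=P[lab[1]==i]; r=cv2.minAreaRect(q[:,:2].astype(np.float32)); print(lo,lab[2][i],np.round(r[0],4),np.round(r[1],4),round(r[2],1),np.median(q[:,2]))
            if np.hypot(*(np.array(r[0])-[.527,-.159]))<.02:
                t=q[q[:,2]>.036]; c=t.mean(0); print('plane slope',np.linalg.svd(t-c,full_matrices=False)[2][2])
u,v=map(int,pix(s,[.527,-.159,.03])); print(u,v)
cv2.imwrite('pics/w5.png',cv2.resize(s['pixels'][max(v-90,0):v+70,u-110:u+110],None,fx=3,fy=3))
E
```

```text
[ 0.55509208 -0.18633325  0.22669325]
0.062 [ 239   72  170   13 2180] [ 0.4902 -0.125 ] [0.1396 0.0094] 46.9 0.06767654418519486
0.062 [  0 137  58  77 612] [ 0.3714 -0.3677] [0.0316 0.0711] 61.4 0.06654470421417222
0.062 [209 190 231   6 526] [ 0.5619 -0.1913] [0.2074 0.0023] 47.2 0.06839527338681053
0.062 [582 191  53  61 473] [ 0.7581 -0.0185] [0.0258 0.0637] 26.1 0.06662988804696712
0.062 [607 238  33  19 229] [ 0.8029 -0.0188] [0.0344 0.0079] 72.9 0.06611545995582768
0.034 [310 101  28  68 602] [ 0.5273 -0.1593] [0.026  0.0629] 46.9 0.037748136118487596
plane slope [-0.00464841  0.00321789 -0.99998402]
0.034 [ 21 133  58  70 483] [ 0.3721 -0.3673] [0.0322 0.0709] 60.2 0.038601571089547926
0.034 [565 185  46  55 350] [ 0.7593 -0.018 ] [0.0241 0.06  ] 26.2 0.038909677556944994
0.034 [605 207  27  34 285] [0.7998 0.0011] [0.0086 0.0393] 23.5 0.03901191134145676
323 134
```

View pics/w5.png

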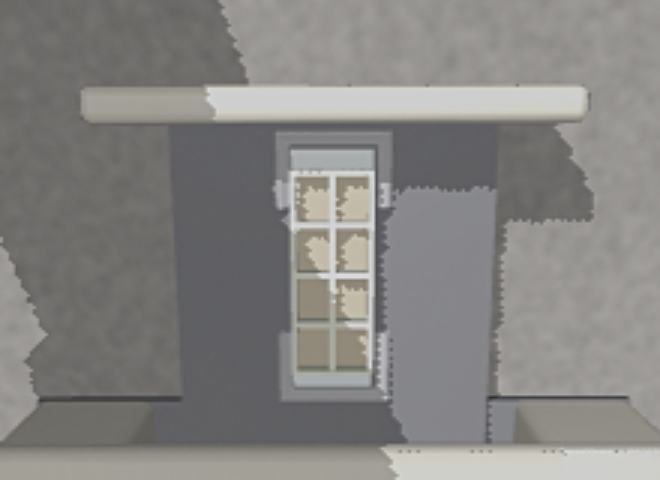

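Eighth picture: the slide sits inside the rails with both glass ends visible. It is level, its top is at about 38 mm, its centre is within 1 mm, and the tray is still out. Next I'll shut the fingers and go in front of the plate.

Emit:
drive_tool --pt "0.4 0 0 0 0 0 255" --pt "0.6 0 0 0 0 0 255" --pt "0.6 0 0 0 0 0 255" --pt "0.6 0 0 0 0 0 255" --pt "0.4 0 0 0 0 0 255" --pt "0 0 0.8 0 0 0 255" --pt "0 0 0.8 0 0 0 255" --pt "0 0 0.8 0 0 0 255" --pt "0 0 0.8 0 0 0 255" --pt "0 0 0 0 0 0 255" --pt "0 0 0 0 0 0 255"

```text
t: 17.05
tcp_pos: [0.4599, -0.0973, 0.0668]
ee_rot: [-0.002, 0.366, 0.93, -0.0]
wrist_force: [0.8, 0.2, 0.8]
width: 0.002
```

```bash
python3 -c "
from h import *
print(get_obs()['width']);go([.4595,-.0962,.028],np.deg2rad(137.))"
```

```text
0.0017301889693186758
tcp [ 0.4599 -0.0973  0.0668] shift units [0.019 0.011 0.775] turn units [-0.008 -0.018  0.002]
```

Emit:
drive_tool --pt "0 0.01 0.4 0 0 0 255" --pt "0 0 0.37 0 0 0 255" --pt "-0.1 0 0 0 0 0 255" --pt "-0.1 0 0 0 0 0 255" --pt "-0.1 0 0 0 0 0 255" --pt "-0.04 0 0 0 0 0 255" --pt "-0.04 0 0 0 0 0 255" --pt "0 0 0 0 0 0 255"

```text
t: 17.85
tcp_pos: [0.4756, -0.111, 0.0289]
ee_rot: [0.0, 0.367, 0.93, 0.0]
wrist_force: [0.2, -0.1, 0.4]
width: 0.004
```

```bash
cat >> h.py <<'E'
def push():
    o=get_obs(); a=np.deg2rad(-43.); u=np.array([np.cos(a),np.sin(a)]); p=o['tcp_pos'][:2]-np.array([.4866,-.1215])
    print('t',o['t'],'along mm',round(1e3*p@u,1),'side mm',round(1e3*(p@[-u[1],u[0]]),1),'z',round(o['tcp_pos'][2],4),'push N',round(-o['wrist_force'][:2]@u,1))
E
python3 -c "
from h import *
push()"
```

```text
t 17.85 along mm -15.3 side mm 0.2 z 0.0289 push N -0.2
```

Emit:
drive_tool --pt "-0.04 0 0 0 0 0 255" --pt "-0.04 0 0 0 0 0 255" --pt "-0.04 0 0 0 0 0 255" --pt "-0.05 0 0 0 0 0 255" --pt "-0.08 0 0 0 0 0 255" --pt "-0.08 0 0 0 0 0 255" --pt "-0.08 0 0 0 0 0 255" --pt "-0.08 0 0 0 0 0 255"

```text
t: 18.65
tcp_pos: [0.4931, -0.1274, 0.0283]
ee_rot: [-0.0, 0.367, 0.93, 0.0]
wrist_force: [-3.5, 2.8, 0.4]
width: -0.002
```

```bash
python3 -c "
from h import *
push()"
```

```text
t 18.65 along mm 8.8 side mm 0.1 z 0.0283 push N 4.5
```

Contact feels like the spring (4.5 N). Continuing steadily.

Emit:
drive_tool --pt "-0.08 0 0 0 0 0 255" --pt "-0.08 0 0 0 0 0 255" --pt "-0.08 0 0 0 0 0 255" --pt "-0.08 0 0 0 0 0 255" --pt "-0.08 0 0 0 0 0 255" --pt "-0.08 0 0 0 0 0 255" --pt "-0.08 0 0 0 0 0 255" --pt "-0.08 0 0 0 0 0 255" --pt "-0.08 0 0 0 0 0 255" --pt "-0.08 0 0 0 0 0 255" --pt "-0.08 0 0 0 0 0 255" --pt "-0.06 0 0 0 0 0 255"

```text
t: 19.85
tcp_pos: [0.5272, -0.1592, 0.0283]
ee_rot: [-0.001, 0.367, 0.93, 0.0]
wrist_force: [-3.0, 4.0, 0.7]
width: -0.0
```

```bash
python3 -c "
from h import *
push()"
```

```text
t 19.85 along mm 55.5 side mm 0.1 z 0.0283 push N 4.9
```

Emit:
drive_tool --pt "-0.04 0 0 0 0 0 255" --pt "-0.04 0 0 0 0 0 255" --pt "-0.04 0 0 0 0 0 255" --pt "-0.04 0 0 0 0 0 255" --pt "-0.02 0 0 0 0 0 255"

```text
t: 20.35
tcp_pos: [0.5336, -0.1652, 0.0283]
ee_rot: [-0.001, 0.367, 0.93, 0.0]
wrist_force: [-4.9, 4.1, 0.8]
width: -0.0
```

```bash
python3 -c "
from h import *
push()"
```

```text
t 20.35 along mm 64.2 side mm 0.1 z 0.0283 push N 6.4
```

Emit:
drive_tool --pt "-0.02 0 0 0 0 0 255" --pt "-0.02 0 0 0 0 0 255" --pt "0 0 0 0 0 0 255"

```text
t: 20.65
tcp_pos: [0.5351, -0.1666, 0.0283]
ee_rot: [-0.001, 0.367, 0.93, 0.0]
wrist_force: [-3.6, 4.6, 1.1]
width: 0.001
```

```bash
python3 -c "
from h import *
push()"
```

```text
t 20.65 along mm 66.2 side mm 0.1 z 0.0283 push N 5.7
```

Emit:
drive_tool --pt "-0.02 0 0 0 0 0 255" --pt "-0.02 0 0 0 0 0 255" --pt "0 0 0 0 0 0 255"

```text
t: 20.95
tcp_pos: [0.5366, -0.1679, 0.0283]
ee_rot: [-0.001, 0.367, 0.93, 0.0]
wrist_force: [-4.1, 4.8, 0.9]
width: -0.001
```

```bash
python3 -c "
from h import *
push()"
```

```text
t 20.95 along mm 68.2 side mm 0.2 z 0.0283 push N 6.3
```

Steps of 1 mm now.

Emit:
drive_tool --pt "-0.02 0 0 0 0 0 255" --pt "0 0 0 0 0 0 255"

```text
t: 21.15
tcp_pos: [0.5373, -0.1685, 0.0283]
ee_rot: [-0.001, 0.367, 0.93, 0.0]
wrist_force: [-4.7, 6.1, 0.6]
width: 0.002
```

Emit:
drive_tool --pt "-0.02 0 0 0 0 0 255" --pt "0 0 0 0 0 0 255"

```text
t: 21.35
tcp_pos: [0.5379, -0.1692, 0.0283]
ee_rot: [-0.001, 0.367, 0.93, 0.0]
wrist_force: [-4.6, 4.8, 0.3]
width: -0.003
```

Emit:
drive_tool --pt "-0.02 0 0 0 0 0 255" --pt "0 0 0 0 0 0 255"

```text
t: 21.55
tcp_pos: [0.5387, -0.1699, 0.0283]
ee_rot: [-0.001, 0.367, 0.93, 0.0]
wrist_force: [-5.0, 5.4, 0.6]
width: -0.003
```

Emit:
drive_tool --pt "-0.02 0 0 0 0 0 255" --pt "0 0 0 0 0 0 255"

```text
t: 21.75
tcp_pos: [0.5394, -0.1705, 0.0283]
ee_rot: [-0.001, 0.367, 0.93, 0.0]
wrist_force: [-4.1, 4.9, 0.3]
width: 0.004
```

Emit:
drive_tool --pt "-0.02 0 0 0 0 0 255" --pt "0 0 0 0 0 0 255"

```text
t: 21.95
tcp_pos: [0.5402, -0.1712, 0.0284]
ee_rot: [-0.001, 0.367, 0.93, 0.0]
wrist_force: [-4.6, 4.9, 0.5]
width: 0.003
```

Emit:
drive_tool --pt "-0.02 0 0 0 0 0 255" --pt "0 0 0 0 0 0 255"

```text
t: 22.15
tcp_pos: [0.5409, -0.1719, 0.0283]
ee_rot: [-0.001, 0.367, 0.93, 0.0]
wrist_force: [-4.4, 5.4, 1.2]
width: 0.0
```

Emit:
drive_tool --pt "-0.01 0 0 0 0 0 255" --pt "0 0 0 0 0 0 255"

```text
t: 22.35
tcp_pos: [0.5412, -0.1722, 0.0283]
ee_rot: [-0.001, 0.367, 0.93, 0.0]
wrist_force: [-4.6, 4.7, 0.7]
width: -0.004
```

Emit:
drive_tool --pt "-0.01 0 0 0 0 0 255" --pt "0 0 0 0 0 0 255"

```text
t: 22.55
tcp_pos: [0.5416, -0.1725, 0.0283]
ee_rot: [-0.001, 0.367, 0.93, 0.0]
wrist_force: [-5.1, 5.1, 0.9]
width: -0.001
```

Emit:
drive_tool --pt "-0.01 0 0 0 0 0 255" --pt "0 0 0 0 0 0 255"

```text
t: 22.75
tcp_pos: [0.5419, -0.1729, 0.0283]
ee_rot: [-0.001, 0.367, 0.93, 0.0]
wrist_force: [-3.4, 4.8, 1.3]
width: -0.0
```

Emit:
drive_tool --pt "-0.01 0 0 0 0 0 255" --pt "0 0 0 0 0 0 255"

```text
t: 22.95
tcp_pos: [0.5421, -0.1731, 0.0283]
ee_rot: [-0.001, 0.367, 0.93, 0.0]
wrist_force: [-5.4, 5.7, 1.2]
width: -0.003
```

Emit:
drive_tool --pt "-0.01 0 0 0 0 0 255" --pt "0 0 0 0 0 0 255"

```text
t: 23.15
tcp_pos: [0.5424, -0.1734, 0.0283]
ee_rot: [-0.001, 0.367, 0.93, 0.0]
wrist_force: [-6.0, 5.2, 0.6]
width: 0.003
```

Emit:
drive_tool --pt "-0.01 0 0 0 0 0 255" --pt "0 0 0 0 0 0 255"

```text
t: 23.35
tcp_pos: [0.5428, -0.1737, 0.0283]
ee_rot: [-0.001, 0.367, 0.93, 0.0]
wrist_force: [-5.7, 5.9, 1.7]
width: -0.001
```

Now 8.2 N and rising, so it is in the latch zone. Continuing.

Emit:
drive_tool --pt "-0.01 0 0 0 0 0 255" --pt "0 0 0 0 0 0 255"

```text
t: 23.55
tcp_pos: [0.5432, -0.1741, 0.0283]
ee_rot: [-0.001, 0.367, 0.93, 0.0]
wrist_force: [-5.5, 5.0, 0.7]
width: 0.005
```

Emit:
drive_tool --pt "-0.01 0 0 0 0 0 255" --pt "0 0 0 0 0 0 255"

```text
t: 23.75
tcp_pos: [0.5433, -0.1742, 0.0283]
ee_rot: [-0.001, 0.367, 0.93, 0.0]
wrist_force: [-5.8, 5.9, 1.8]
width: -0.002
```

Emit:
drive_tool --pt "-0.01 0 0 0 0 0 255" --pt "0 0 0 0 0 0 255"

```text
t: 23.95
tcp_pos: [0.5434, -0.1743, 0.0283]
ee_rot: [-0.002, 0.367, 0.93, 0.0]
wrist_force: [-6.2, 6.6, 2.7]
width: 0.002
```

Emit:
drive_tool --pt "-0.01 0 0 0 0 0 255" --pt "0 0 0 0 0 0 255"

```text
t: 24.15
tcp_pos: [0.5434, -0.1743, 0.0282]
ee_rot: [-0.002, 0.366, 0.93, 0.0]
wrist_force: [-7.8, 7.0, 4.0]
width: 0.001
```

Emit:
drive_tool --pt "-0.01 0 0 0 0 0 255" --pt "0 0 0 0 0 0 255"

```text
t: 24.35
tcp_pos: [0.5434, -0.1743, 0.0281]
ee_rot: [-0.002, 0.366, 0.93, 0.0]
wrist_force: [-9.1, 8.1, 4.0]
width: 0.002
```

Emit:
drive_tool --pt "-0.01 0 0 0 0 0 255" --pt "0 0 0 0 0 0 255"

```text
t: 24.55
tcp_pos: [0.5434, -0.1744, 0.028]
ee_rot: [-0.003, 0.366, 0.931, 0.0]
wrist_force: [-9.5, 7.7, 4.8]
width: 0.003
```

Emit:
drive_tool --pt "-0.01 0 0 0 0 0 255" --pt "0 0 0 0 0 0 255"

```text
t: 24.75
tcp_pos: [0.5434, -0.1744, 0.0279]
ee_rot: [-0.003, 0.366, 0.931, 0.0]
wrist_force: [-11.5, 9.9, 4.8]
width: -0.001
```

Emit:
drive_tool --pt "-0.008 0 0 0 0 0 255" --pt "0 0 0 0 0 0 255" --pt "0 0 0 0 0 0 255"

```text
t: 25.05
tcp_pos: [0.5434, -0.1745, 0.0279]
ee_rot: [-0.003, 0.366, 0.931, 0.0]
wrist_force: [-12.6, 12.0, 5.5]
width: -0.001
```

The tray is firmly on its stop, about 17 N with no further motion. Backing off.

Emit:
drive_tool --pt "0.04 0 0 0 0 0 255" --pt "0.06 0 0 0 0 0 255" --pt "0.1 0 0 0 0 0 255" --pt "0.2 0 0 0 0 0 255" --pt "0.3 0 0 0 0 0 255" --pt "0.3 0 0 0 0 0 255" --pt "0.2 0 0 0 0 0 255" --pt "0 0 0 0 0 0 255" --pt "0 0 0 0 0 0 255"

```text
t: 25.95
tcp_pos: [0.5033, -0.1367, 0.0289]
ee_rot: [0.001, 0.367, 0.93, -0.0]
wrist_force: [0.0, -0.1, 0.3]
width: 0.001
```

Emit:
drive_tool --pt "0 0 -0.6 0 0 0 255" --pt "0 0 -0.8 0 0 0 255" --pt "0 0 -0.8 0 0 0 255" --pt "0 0 -0.8 0 0 0 255" --pt "-0.6 0 -0.8 0 0 0 255" --pt "-0.6 0 -0.4 0 0 0 255" --pt "-0.5 0 0 0 0 0 255" --pt "0 0 0 0 0 0 255" --pt "0 0 0 0 0 0 255"

```text
t: 26.85
tcp_pos: [0.5647, -0.1947, 0.2381]
ee_rot: [-0.0, 0.367, 0.93, 0.0]
wrist_force: [0.1, 0.6, -0.9]
width: -0.001
```

```bash
python3 - <<'E'
from h import *
push()
s=snap('wrist'); P=cloud(s)
m=(P[...,2]>.06)&(P[...,2]<.0715)&(np.hypot(P[...,0]-.53,P[...,1]+.165)<.09)
lab=cv2.connectedComponentsWithStats(m.astype(np.uint8))
a=np.deg2rad(-43);u=np.array([np.cos(a),np.sin(a)])
for i in range(1,lab[0]):
    if lab[2][i,4]>200:
        q=P[lab[1]==i]; r=cv2.minAreaRect(q[:,:2].astype(np.float32)); print(lab[2][i],np.round(r[0],4),np.round(r[1],4),round(r[2],1),'tray mm',1e3*(np.array(r[0])-[.4903,-.1249])@u)
cv2.imwrite('pics/w6.png',s['pixels'])
E
```

```text
t 26.85 along mm 107.0 side mm -0.3 z 0.2381 push N 0.4
[ 248  156  153   12 1794] [ 0.5517 -0.1816] [0.1399 0.0106] 46.7 tray mm 83.5789127648183
[234 175 175   6 387] [ 0.5605 -0.1935] [0.1601 0.0028] 47.1 tray mm 98.1089793708639
```

View pics/w6.png

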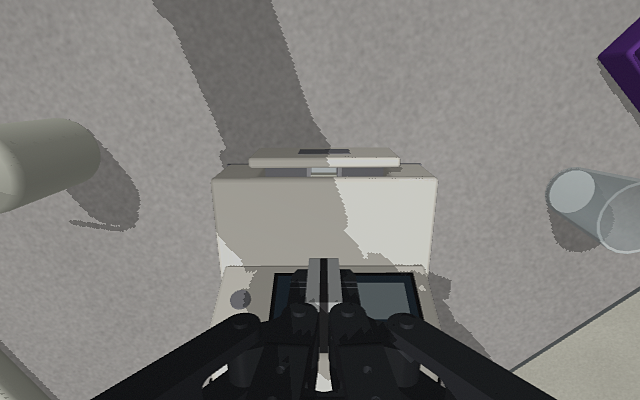

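Ninth picture: the tray is in, its plate at (324,160) just in front of the panel and the slide's end visible behind it at (323,171). It measures 83.6 mm in, and nothing is touching it. Handing in.

```bash
python3 -c "
from h import *
print(job.job_done())"
```

```text
the job is handed in; nothing more can be done
None
```

The eight-well slide is in the reader's tray and the tray is latched in. I handed the job in at about 27 s of the 58 s allowed; the hand-in gives no verdict.

- **Slide:** I placed it level into the pocket, with about 8 N of wrist force at contact. After letting go, a wrist-camera check put it within about 1 mm of the pocket centre. Tilt was about 0.006 rad, and its top was at about 38 mm, as expected for lying flat.
- **Tray:** I pushed it by the front plate onto its stop, where the force peaked at about 17 N with no further movement, then backed off. About 1.8 s later it measured 83.6 mm in, about 5 mm back from where it had stopped, with nothing touching it.
- **Limits of the checks:** After the push, only the slide's front end could be seen behind the plate, so its pose in the closed tray was not measured again. I didn't re-measure the bystanders, but I felt no contact with any of them.

None of the checks failed or disagreed.

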